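# Free the dropped bolt of a butterfly cage and hold the door ajar

### The arm

A 7-joint arm with a two-finger parallel gripper is mounted at the origin on the work surface. World frame = base frame: x ahead of the robot, y to its left, z up, the work surface at z = 0. Lengths are in m, angles in rad, forces in N, time in s.
With the tool pointing down it reaches from about 0.35 to 0.9 m from the base axis. Payload 19.9 kg.
Tool frame: the origin (TCP) lies midway between the tips of the shut fingers; the grasp point (between the pads) lies 19 mm behind it; z points along the fingers, y is the line along which they close (so a half turn about z gives the same grasp; the last joint's range is limited). The gripper opens to 85 mm and grips with 20 to 120 N. Pads are 22 mm wide; open, the fingers measure 114 mm over their backs; the gripper's body (76 mm by 85 mm) begins 54 mm behind the grasp point. The pads swing forward as they close: fully open they stand 13 mm farther back than shut.
Start: joints at [1.147, 0.417, -0.01, 1.614, 0.005, 1.111, -0.053], TCP at [0.233, -0.58, 0.231] pointing down, gripper open.
Joint ranges: [-2.81, 2.81], [-0.39, 2.02], [-1.27, 1.25], [0.06, 2.57], [-1.19, 4.33], [0.19, 2], [-2.82, 2.82]. Speed limits (rad/s): [1.89, 1.89, 2.39, 2.39, 3.01, 3.01, 3.01].

### API

Orientations are given as a rotation vector (axis times angle).
In Python, from workcell import ctrl gives the robot as it stands.
- The arm moves only by the shell command python3 -m inch 'ROWS' [FORCE]. ROWS is JSON, a list of rows, each an object with "slide": the shift along the tool's x, y, z normalised to -1 to 1, where 1 is 5 cm, a list of three; "dr": the turn, a rotation vector about the tool's x, y, z normalised to -1 to 1, where 1 is 90 degrees, a list of three; "jaw": the opening, from -1 (shut) to 1 (fully open). In form: [{"slide": [dx, dy, dz], "dr": [ax, ay, az], "jaw": jaw}, ...]. A call has 1 to 20 rows; each row shifts and turns the commanded pose from where the row before left it, along the tool's axes as they then stand; what a row does not reach is not made up. A row lasts 1/10 s, in which the tool goes at most 50 mm and 8.59 degrees, less where a joint would pass 70% of its speed; a pose out of reach is approached as far as the arm can. A call with a number of a shift or a turn outside -1 to 1 is refused whole. A call with a gripper value outside its range is refused whole. The fingers move at their own pace and stop on an object; FORCE is the grip in N (left out, the last holds). Time passes only in rows, so rows that do not move let the fingers close. It gives the time, the measured TCP pose, the force, the opening and the grip force at its end, in the units of the state.
- ctrl.state(): the state, without advancing time (a new reading comes with each control period).
- ctrl.get_image(name): name is "scene" or "top" or "wrist"; returns (picture, depth): 420x560x3 uint8, blue, green, red; 420x560 float32, m along the optical axis (not along the pixel's ray), 0 where there is no reading.
- ctrl.calibration(name): a dict with "intrinsics" (3x3 intrinsics, pixels), "position" and "attitude" of the camera in the world; the wrist camera has in their place "T_tool_cam" (4x4, takes a point from camera to tool coordinates, whose origin is the TCP and whose axes are the flange's). Camera axes: x right, y up, looking along -z (the intrinsics and any distortion apply to the point x, -y, -z); pixel columns grow to the right and rows downward; lengths in m; the calibration is good to about 2 mm. A picture is of the moment at which its call begins: read the wrist's pose just before it. calibration takes no time and is no camera call.
- ctrl.finish_job(): hands the job in; it is judged then, once.
Trained networks look in the newest picture that a camera, given by its name, has taken for a name from the list of things; names that differ only in an ending like _2 or _b are one class to them, and where a whole thing is asked for, a point or a joint stands for the part that bears it (a point fixed in the world has none). Each returns a list of dicts, best first, with "confidence" (0 to 1); they miss things now and then, are a little off and sometimes report something else, mostly with a low value. They report only what shows in the picture. A call takes as long as a camera call.
- ctrl.find_in(camera, name): "box" ([left, top, width, height] in pixels, round what is visible of it).
- ctrl.landmark_of(camera, name): "at" ([row, column] in pixels: a listed point, or the origin of a listed thing).
The state is a dict: "t": time; "joint_positions": joint angles; "dq": joint speeds; "joint_torque": joint torques, N m; "tool_pos": TCP position; "tcp_rot": TCP orientation; "wrist_force": force on the tool from outside, world axes, zero at the start; "torque": the same for the moment, N m; "opening": opening from 0.0 (shut) to 1.0 (fully open); "finger_force": force on a finger pad.
Only numpy, scipy, OpenCV 4.12 (cv2) and the standard library are available. Lean on these libraries where they do the work, as an engineer would, in place of code of your own. Each camera call takes 0.05 s, during which the arm holds its last target. There are 200 camera calls.

### The job

The door of the butterfly cage has dropped on its hinges, so the head of its barrel bolt hangs hooked behind the bent-up lip of the keeper. Turn the bolt's black knob up out of its stop, then lift the bolt, and the door with it, over the lip while you draw it back out of the keeper, without wrenching it against the keeper. Ease the spring-closed door about a hand's width (9 cm) ajar by the knob, no wider, and finish still holding the knob with the door ajar and the bolt drawn; leave the jar, the dish and the brush as they stand.

Things in the scene. Friction and masses are not known exactly. Their poses are not given: they have to be found in the camera images.
- cage: Butterfly cage fixed to the bench: white base tray, aluminium frame, clear panes; 350 wide (its y), 220 deep (x), 306 high. Origin: under its middle line, on the bench, 130 behind its front face; x points from the door to the back, y left as one faces the door. Door in the front face, plane x = -130: 250 wide, y -125 (free edge, bolt end) to +125 (hinges), z 44 to 270, 16 free above.
- hinge_axis (a point): Point on the door's vertical hinge axis, left end of the door in the plane of its front face (cage frame -130, 126.5, 232). Axes as the cage.
- keeper: Steel bridge-shaped keeper on the right stile, 16 mm past the door's free edge. Origin: on the stile's face at the lip, at the height of the dropped bolt's axis (cage frame -130, -142.5, 232); axes as the cage. Bent-up rusty lip: upright tongue 3 thick, y -1.5 to 1.5, top 5 below the origin. The strap is past it, y -16 to -4, 28 off the face, opening z -13 to +27.
- bolt_head: Round steel head on the bolt's end, diameter 20, 10 long; origin at its centre. The rod behind it is 9 in diameter. At rest its rear face is 5 or less past the lip and 5 of its height hang below the lip's top: pulled without lifting, it jams on the lip. It passes over once the door is lifted 6 or more.
- bolt_knob: Black knob of the bolt, a cylinder 18 in diameter, 12 long, on a 7 thick shank. Origin: its centre, 38 from the bolt's axis; its x points along the shank to the axis, its y along the axis (cage y). Axis: 13 in front of the door's face, 232 above the bench (door dropped). Knob starts 45 left of the door's free edge. Pinch it across y (40 N is enough), tilted from above and in front.
- bolt_turn (a joint): Turn of the knob about the bolt's axis, rad: 0 = hanging 0.7 rad below level, 0.7 = level, straight out from the door (its end; lifting further then lifts the door). A brass stop tab blocks the draw until the knob is turned up past about 0.6. Stays where left. It pivots stiffly between gripping fingers, so tilt the hand part of the way along with it.
- bolt_draw (a joint): Draw of the bolt, m: 0 = fully shot into the keeper, grows as it is pulled to the left (cage +y), limit 0.038. From about 0.019 its head is clear of strap and lip and the door can swing. Friction about 1 N: stays where left.
- door_lift (a joint): Lift of the door with its bolt on the lift-off hinges, m: 0 = dropped, limit 0.012. Door and bolt weigh about 0.7 to 1.0 kg and fall back when let go.
- door_swing (a joint): Opening angle of the door, rad: 0 = shut, grows as the free edge swings out towards the robot (cage -x). A spring shuts it again (about 0.25 Nm shut, 0.45 Nm at 0.4 rad). The free edge stands 250 from the hinge: 9 cm ajar is 0.37 rad.
- jar: Bystander: amber specimen jar, 60 diameter, 85 high, standing on the bench right of the cage; origin centre of its underside.
- dish: Bystander: flat closed petri dish, 90 diameter, 16 high, on the bench in front of the cage; origin centre of its underside.
- brush: Bystander: soft brush, 170 long, lying on the bench to the left of the cage along its own x; origin on its underside.

How it is judged:
By the outcome, as a careful person would: the job done as asked, in the order asked, and still so for the second after the job is handed in, while the arm keeps its last pose, push and grip.
It also fails if it takes over 38 s, if anything falls off the work surface, if the arm or the gripper's body presses on something with over 40 N, if the wrist force passes 120 N, or if a joint passes its speed limit or range.

## Working session

There is one attempt and no reset: what is moved stays moved. The work goes in short steps, Python scripts to look and compute and a shell command to move; the robot and the scene stay as the last step left them, time stands still between calls to the robot, and variables do not carry over. Pictures are saved under pics/ and viewed, at most 10 in all, crops included, and the job is handed in when it is done.

```bash
ls; mkdir -p pics; cat > h.py <<'E'
import numpy as np, cv2
from scipy.spatial.transform import Rotation as R
from workcell import ctrl
def cam(n):
    c=ctrl.calibration(n); K=np.array(c["intrinsics"])
    if n=="wrist":
        s=ctrl.state(); T=np.eye(4); T[:3,:3]=R.from_rotvec(s["tcp_rot"]).as_matrix(); T[:3,3]=s["tool_pos"]
        T=T@np.array(c["T_tool_cam"]); return K,T[:3,:3],T[:3,3]
    a=np.array(c["attitude"]); 
    M=a if a.shape==(3,3) else (R.from_rotvec(a).as_matrix() if a.size==3 else R.from_quat(a).as_matrix())
    return K,M,np.array(c["position"])
def ray(C,at):
    K,M,p=C; v=np.linalg.inv(K)@[at[1],at[0],1]; return M@(v*[1,-1,-1])
def pt(C,D,at,k=2):
    r,c=int(round(at[0])),int(round(at[1])); w=D[max(r-k,0):r+k+1,max(c-k,0):c+k+1]; w=w[w>0]
    return C[2]+ray(C,at)*np.median(w) if w.size else None
def tri(Cs,ats):
    A=np.zeros((3,3));b=np.zeros(3)
    for C,at in zip(Cs,ats):
        d=ray(C,at);d/=np.linalg.norm(d);P=np.eye(3)-np.outer(d,d);A+=P;b+=P@C[2]
    return np.linalg.solve(A,b)
E
python3 - <<'E'
from h import *
np.set_printoptions(precision=4,suppress=True)
for n in("scene","top"):
    print(n,{k:np.array(v).tolist() for k,v in ctrl.calibration(n).items()})
C={}
L={}
for n in ("scene","top","wrist"):
    C[n]=cam(n); I,D=ctrl.get_image(n); cv2.imwrite(f"pics/{n}0.png",I)
    for t in ("cage","hinge_axis","keeper","bolt_head","bolt_knob","jar","dish","brush"):
        l=ctrl.landmark_of(n,t)
        if l: L[n,t]=l[0]["at"]; print(n,t,l[0]["at"],round(l[0]["confidence"],2),pt(C[n],D,l[0]["at"]))
for t in ("cage","hinge_axis","keeper","bolt_head","bolt_knob","jar","dish","brush"):
    k=[n for n in ("scene","top") if (n,t) in L]
    if len(k)==2: print("tri",t,tri([C[n] for n in k],[L[n,t] for n in k]))
print(ctrl.state())
E
```

```text
pics
scene {'intrinsics': [[401.2563084123475, 0.0, 283.8988587039829], [0.0, 401.2563084123475, 222.86888201739092], [0.0, 0.0, 1.0]], 'position': [0.1821626303071425, -0.19425030788834022, 0.9297799418625518], 'attitude': [0.5324771439036011, -0.29402857348571837, -1.0313631718744247]}
top {'intrinsics': [[545.2331200532948, 0.0, 272.8200016750036], [0.0, 545.2331200532948, 209.77026997608215], [0.0, 0.0, 1.0]], 'position': [0.38676122087347764, 0.03993999727771162, 1.3105992739625614], 'attitude': [0.16132922381036843, -0.151703115880115, -1.5810273999991533]}
scene cage [249.4, 340.6] 0.61 [ 0.5636 -0.0937  0.253 ]
scene keeper [251.2, 340.5] 0.78 [ 0.5654 -0.0938  0.2431]
scene bolt_knob [259.6, 303.1] 0.64 [ 0.5253 -0.0332  0.2193]
scene jar [320.6, 371.6] 0.73 [ 0.5346 -0.2021  0.074 ]
scene brush [212.4, 228.7] 0.51 [0.5796 0.1905 0.1606]
top cage [188.4, 279.0] 0.58 [0.6948 0.0302 0.0407]
top hinge_axis [220.4, 210.8] 0.74 [0.5781 0.1658 0.2668]
top keeper [227.0, 343.3] 0.44 [ 0.5649 -0.0944  0.2428]
top bolt_knob [247.9, 309.9] 0.4 [ 0.5273 -0.0285  0.2192]
top jar [245.2,
[... 152 characters left out ...]
 [ 0.7494 -0.0056 -0.111 ]
tri keeper [ 0.5645 -0.0941  0.2449]
tri bolt_knob [ 0.5293 -0.03    0.2092]
tri jar [ 0.5579 -0.2018  0.0162]
tri brush [ 0.6708  0.2775 -0.0145]
{'t': 1.35, 'joint_positions': array([ 1.1465,  0.4174, -0.0103,  1.6136,  0.0047,  1.1107, -0.053 ]), 'dq': array([ 0.0012,  0.0004,  0.0007, -0.001 , -0.0002,  0.0006, -0.0005]), 'joint_torque': array([ -0.0004, -86.4219,   0.6773, -43.522 ,   0.019 ,   0.0018,
         0.    ]), 'tool_pos': array([ 0.2334, -0.5798,  0.2313]), 'tcp_rot': array([-3.0842, -0.5975,  0.0001]), 'wrist_force': array([ 0.7548, -0.1703, -0.1   ]), 'torque': array([-0.0155,  0.0251, -0.0033]), 'finger_force': 0.0, 'opening': 0.9973458735004082}
```

```bash
python3 - <<'E'
import cv2,numpy as np
a=cv2.imread("pics/scene0.png");b=cv2.imread("pics/top0.png")
def c(i,r0,r1,c0,c1): return cv2.resize(i[r0:r1,c0:c1],(400,300),interpolation=cv2.INTER_CUBIC)
# full top, scene, plus crops
o=np.vstack([np.hstack([cv2.resize(a,(400,300)),cv2.resize(b,(400,300))]),np.hstack([c(a,210,300,260,380),c(b,195,285,260,380)])])
cv2.imwrite("pics/m0.png",o)
E
```

```text
(no output)
```

View pics/m0.png

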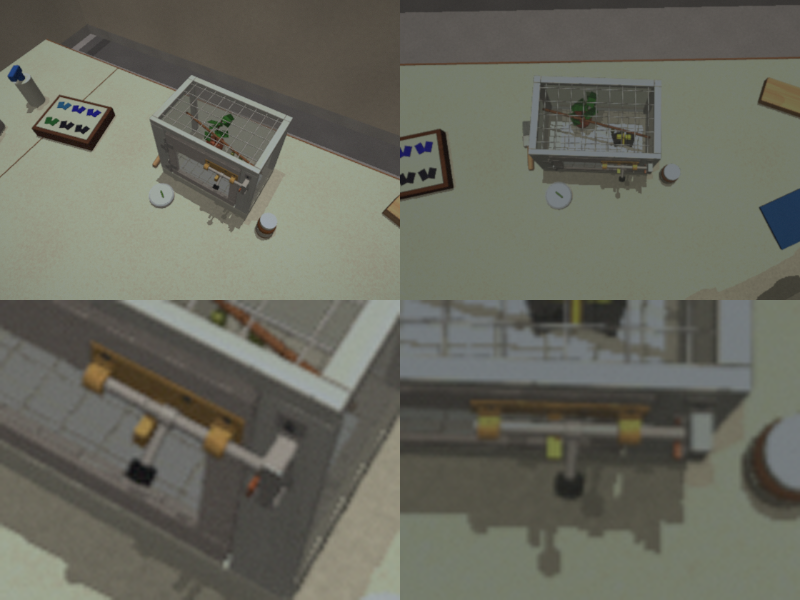

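```bash
python3 - <<'E'
from h import *
np.set_printoptions(precision=4,suppress=True)
Cs={}
for n in ("scene","top"):
    C=cam(n);Cs[n]=C; I,D=ctrl.get_image(n)
    v,u=np.nonzero(D>0); K,M,p=C
    X=p+(np.stack([(u-K[0,2])/K[0,0],-(v-K[1,2])/K[1,1],-np.ones(len(u))],1)*D[v,u][:,None])@M.T
    m=(abs(X[:,2]-.306)<.006)&(X[:,0]>.4)&(X[:,0]<1)&(abs(X[:,1])<.4)
    P=X[m]; r=cv2.minAreaRect(P[:,:2].astype(np.float32)*1000); print(n,m.sum(),r,P[:,2].mean()); print(cv2.boxPoints(r))
print(tri([Cs["scene"],Cs["top"]],[[261.6,302],[250.5,311]]))
for n,at in (("scene",(261.6,302)),("top",(250.5,311))):
    _,D=ctrl.get_image(n); print(n,pt(Cs[n],D,at,1))
from itertools import product
# depth cloud near the knob
C=Cs["top"];K,M,p=C;v,u=np.mgrid[240:262,300:322].reshape(2,-1)
I,D=ctrl.get_image("top")
X=p+(np.stack([(u-K[0,2])/K[0,0],-(v-K[1,2])/K[1,1],-np.ones(len(u))],1)*D[v,u][:,None])@M.T
dark=(I[v,u].max(1)<45)&(X[:,2]>.19); print(X[dark].min(0),X[dark].max(0),X[dark].mean(0),dark.sum())
E
```

```text
scene 5601 ((682.320556640625, 40.88909912109375), (351.0046691894531, 223.14505004882812), 86.92679595947266) 0.305549674233532
[[ 561.4995 -128.3792]
 [ 784.3236 -140.3424]
 [ 803.1416  210.1574]
 [ 580.3175  222.1206]]
top 7137 ((682.2706909179688, 41.604736328125), (350.8323059082031, 222.03579711914062), 86.99420166015625) 0.30601665133843914
[[ 562.2072 -127.7486]
 [ 783.9376 -139.3915]
 [ 802.3342  210.9581]
 [ 580.6038  222.601 ]]
[ 0.5232 -0.0314  0.2124]
scene [ 0.5205 -0.0332  0.2189]
top [ 0.5218 -0.0304  0.2211]
[ 0.3868 -0.0372  0.2096] [0.5274 0.0399 1.3106] [ 0.5187 -0.0277  0.2444] 41
```

```bash
cat >> h.py <<'E'
np.set_printoptions(precision=4,suppress=True)
TH=-0.0532; F=np.array([.5724,.0471,0]); Rc=R.from_euler("z",TH)
AX=None
def cage(p): return F+Rc.apply(np.array(p)+[.13,0,0])   # cage frame -> world
def ori(phi,open_=0.): # tool z phi rad below level, facing door opened by open_
    M=np.array([[np.sin(phi),0,np.cos(phi)],[0,-1,0],[np.cos(phi),0,-np.sin(phi)]])
    return R.from_euler("z",TH+open_)*R.from_matrix(M)
def knob(turn,draw=0,lift=0,swing=0):
    a=.7-turn; p=np.array([-.013-.038*np.cos(a),-.080+draw-.1265,.232+lift-.038*np.sin(a)])
    p=R.from_euler("z",swing).apply(p); return cage(p+[-.13,.1265,0])
def T(p,r):
    M=np.eye(4);M[:3,:3]=r.as_matrix();M[:3,3]=p;return M
def now():
    s=ctrl.state();return T(s["tool_pos"],R.from_rotvec(s["tcp_rot"]))
def tcp(k,r,back=0): return T(k+r.apply([0,0,.019-back]),r)
def rows(A,B,N):
    from scipy.linalg import fractional_matrix_power as fp
    S=np.real(fp(np.linalg.inv(A)@B,1/N)); 
    mid=[(A@np.real(fp(S,k)))[:3,3].round(3).tolist() for k in range(0,N+1,max(1,N//4))]
    print(N,"x slide",(S[:3,3]/.05).round(3),"dr",(R.from_matrix(S[:3,:3]).as_rotvec()/(np.pi/2)).round(4),"path",mid)
def show():
    s=ctrl.state();M=now();f=Rc.inv().apply(s["wrist_force"])
    g=M[:3,3]-.019*M[:3,2]; gc=Rc.inv().apply(g-F)-[.13,0,0]; z=Rc.inv().apply(M[:3,2])
    print("t",round(s["t"],2),"grasp(cage)",gc,"phi",round(np.arcsin(-z[2]),3),"yaw",round(np.arctan2(z[1],z[0]),3),"F(cage)",f.round(1),"op",round(s["opening"],3),"ff",round(s["finger_force"],1),"q",s["joint_positions"].round(2))
E
python3 - <<'E'
from h import *
show(); print("knob",knob(0))
r=ori(.8); P=tcp(knob(0),r,.10); A=now()
Z=T(A[:3,3],r); rows(A,P,18); 
E
```

```text
t 1.6 grasp(cage) [-0.4351 -0.644   0.2503] phi 1.571 yaw 2.137 F(cage) [ 0.1  0.3 -0.7] op 1.0 ff 0.0 q [ 1.15  0.42 -0.01  1.61  0.    1.11 -0.05]
knob [ 0.5261 -0.0306  0.2075]
18 x slide [ 0.373 -0.559  0.083] dr [-0.0059  0.0268  0.0146] path [[0.233, -0.58, 0.231], [0.266, -0.449, 0.218], [0.313, -0.322, 0.215], [0.37, -0.199, 0.225], [0.435, -0.083, 0.248]]
```

```bash
python3 -m inch '[{"slide":[0.37,-0.56,0.08],"dr":[-0.006,0.027,0.0146],"jaw":0.4},{"slide":[0.37,-0.56,0.08],"dr":[-0.006,0.027,0.0146],"jaw":0.4},{"slide":[0.37,-0.56,0.08],"dr":[-0.006,0.027,0.0146],"jaw":0.4},{"slide":[0.37,-0.56,0.08],"dr":[-0.006,0.027,0.0146],"jaw":0.4},{"slide":[0.37,-0.56,0.08],"dr":[-0.006,0.027,0.0146],"jaw":0.4},{"slide":[0.37,-0.56,0.08],"dr":[-0.006,0.027,0.0146],"jaw":0.4},{"slide":[0.37,-0.56,0.08],"dr":[-0.006,0.027,0.0146],"jaw":0.4},{"slide":[0.37,-0.56,0.08],"dr":[-0.006,0.027,0.0146],"jaw":0.4},{"slide":[0.37,-0.56,0.08],"dr":[-0.006,0.027,0.0146],"jaw":0.4},{"slide":[0.37,-0.56,0.08],"dr":[-0.006,0.027,0.0146],"jaw":0.4},{"slide":[0.37,-0.56,0.08],"dr":[-0.006,0.027,0.0146],"jaw":0.4},{"slide":[0.37,-0.56,0.08],"dr":[-0.006,0.027,0.0146],"jaw":0.4},{"slide":[0.37,-0.56,0.08],"dr":[-0.006,0.027,0.0146],"jaw":0.4},{"slide":[0.37,-0.56,0.08],"dr":[-0.006,0.027,0.0146],"jaw":0.4},{"slide":[0.37,-0.56,0.08],"dr":[-0.006,0.027,0.0146],"jaw":0.4},{"slide":[0.37,-0.56,0.08],"dr":[-0.006,0.027,0.0146],"jaw":0.4},{"slide":[0.37,-0.56,0.08],"dr":[-0.006,0.027,0.0146],"jaw":0.4},{"slide":[0.37,-0.56,0.08],"dr":[-0.006,0.027,0.0146],"jaw":0.4},{"slide":[0,0,0],"dr":[0,0,0],"jaw":0.4}]' 40
python3 - <<'E'
from h import *
show()
rows(now(),tcp(knob(0),ori(.8),.10),4)
C=cam("wrist");I,D=ctrl.get_image("wrist");cv2.imwrite("pics/w1.png",I)
for n in("bolt_knob","bolt_head","keeper"):
    for l in ctrl.landmark_of("wrist",n)[:2]: print(n,l, pt(C,D,l["at"]))
print("knob",knob(0))
K,M,p=C; 
def px(x): v=M.T@(x-p); v=K@(v*[1,-1,-1]); return (v/v[2])[:2]
print("proj knob col,row",px(knob(0)),"keeper",px(cage([-.13,-.1425,.232])))
E
```

```text
t: 3.5
tool_pos: [0.4667, -0.0239, 0.2685]
tcp_rot: [2.887, -0.068, 1.185]
wrist_force: [-0.7, 0.4, -1.1]
opening: 0.702
finger_force: 0.0
t 3.5 grasp(cage) [-0.2451 -0.0766  0.2821] phi 0.792 yaw 0.003 F(cage) [-0.8  0.4 -1.1] op 0.702 ff 0.0 q [ 0.82 -0.29 -0.74  2.46 -1.    0.21 -0.68]
4 x slide [0.002 0.017 0.022] dr [-0.0003 -0.0013  0.0008] path [[0.467, -0.024, 0.269], [0.467, -0.025, 0.268], [0.468, -0.026, 0.267], [0.469, -0.027, 0.266], [0.47, -0.028, 0.266]]
bolt_knob {'at': [215.7, 280.5], 'confidence': 0.7} [ 0.5187 -0.032   0.2178]
bolt_head {'at': [159.1, 389.9], 'confidence': 0.64} [ 0.5448 -0.1029  0.2395]
knob [ 0.5261 -0.0306  0.2075]
proj knob col,row [277.5019 212.7955] keeper [369.454  141.9797]
```

View pics/w1.png

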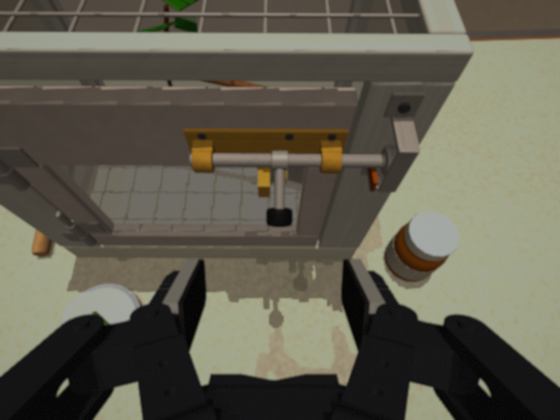

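```bash
python3 - <<'E'
from h import *
A=now();r=ori(1.0);k=knob(0)+[0,-.001,0]
B=tcp(k,r,.06); rows(A,B,5); rows(B,tcp(k,r),5)
E
```

```text
5 x slide [0.055 0.    0.178] dr [ 0.0001 -0.0261  0.    ] path [[0.465, -0.028, 0.267], [0.473, -0.029, 0.263], [0.481, -0.029, 0.258], [0.489, -0.03, 0.253], [0.497, -0.03, 0.248], [0.504, -0.03, 0.242]]
5 x slide [-0.    0.    0.24] dr [0. 0. 0.] path [[0.504, -0.03, 0.242], [0.51, -0.031, 0.232], [0.517, -0.031, 0.222], [0.523, -0.031, 0.212], [0.53, -0.032, 0.202], [0.536, -0.032, 0.192]]
```

```bash
python3 -m inch '[{"slide":[0.055,0,0.18],"dr":[0,-0.026,0],"jaw":0.4},{"slide":[0.055,0,0.18],"dr":[0,-0.026,0],"jaw":0.4},{"slide":[0.055,0,0.18],"dr":[0,-0.026,0],"jaw":0.4},{"slide":[0.055,0,0.18],"dr":[0,-0.026,0],"jaw":0.4},{"slide":[0.055,0,0.18],"dr":[0,-0.026,0],"jaw":0.4},{"slide":[0,0,0.24],"dr":[0,0,0],"jaw":0.3},{"slide":[0,0,0.24],"dr":[0,0,0],"jaw":0.2},{"slide":[0,0,0.24],"dr":[0,0,0],"jaw":0.1},{"slide":[0,0,0.24],"dr":[0,0,0],"jaw":0},{"slide":[0,0,0.24],"dr":[0,0,0],"jaw":-0.1},{"slide":[0,0,0],"dr":[0,0,0],"jaw":-0.2}]' 40
python3 - <<'E'
from h import *
show();print("want",[-.13-.042,-.0815,.2075])
C=cam("wrist");I,D=ctrl.get_image("wrist");cv2.imwrite("pics/w2.png",I)
print([l for l in ctrl.landmark_of("wrist","bolt_knob")[:1]])
K,M,p=C; v=M.T@(knob(0)-p); v=K@(v*[1,-1,-1]); print((v/v[2])[:2])
E
```

```text
t: 4.8
tool_pos: [0.5234, -0.0326, 0.202]
tcp_rot: [2.996, -0.082, 0.877]
wrist_force: [-0.6, -0.5, -0.6]
opening: 0.404
finger_force: 0.0
t 4.8 grasp(cage) [-0.1849 -0.0821  0.218 ] phi 1.001 yaw -0.007 F(cage) [-0.5 -0.5 -0.6] op 0.404 ff 0.0 q [ 1.03  0.13 -1.09  2.28  0.61  0.28 -2.19]
want [-0.17200000000000001, -0.0815, 0.2075]
[{'at': [270.6, 268.4], 'confidence': 0.9}]
[266.7073 261.9203]
```

View pics/w2.png

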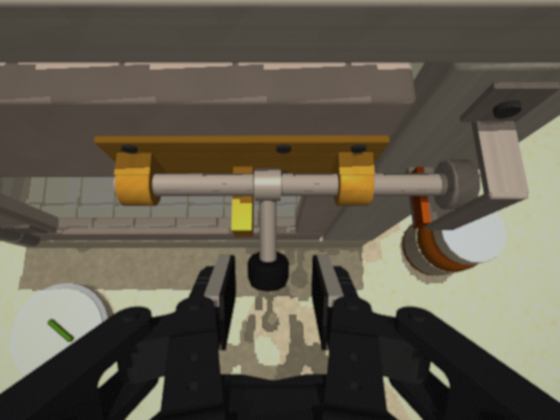

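```bash
python3 -m inch '[{"slide":[0.03,-0.015,0.16],"dr":[0,0,0],"jaw":-0.2},{"slide":[0.03,-0.015,0.16],"dr":[0,0,0],"jaw":-0.2},{"slide":[0,0,0],"dr":[0,0,0],"jaw":-0.6},{"slide":[0,0,0],"dr":[0,0,0],"jaw":-1},{"slide":[0,0,0],"dr":[0,0,0],"jaw":-1},{"slide":[0,0,0],"dr":[0,0,0],"jaw":-1},{"slide":[0,0,0],"dr":[0,0,0],"jaw":-1}]' 50
python3 - <<'E'
from h import *
show()
E
```

```text
t: 5.6
tool_pos: [0.5349, -0.0322, 0.192]
tcp_rot: [2.993, -0.083, 0.881]
wrist_force: [-0.1, -1.6, 1.0]
opening: 0.188
finger_force: 48.8
t 5.6 grasp(cage) [-0.1735 -0.0811  0.2079] phi 0.998 yaw -0.01 F(cage) [-0.  -1.6  1. ] op 0.188 ff 48.8 q [ 0.9   0.17 -0.98  2.27  0.77  0.28 -2.35]
```

```bash
cat >> h.py <<'E'
def plan(segs,A0=None):
    "segs: list of (turn,draw,lift,swing,phi,N); first is the present state; relative to actual pose"
    A=now() if A0 is None else A0
    def K(s): return tcp(knob(*s[:4]),ori(s[4],s[3]))
    for a,b in zip(segs,segs[1:]):
        rows(K(a),K(b),b[5])
E
python3 - <<'E'
from h import *
plan([(0,0,0,0,1.0,0),(.25,0,0,0,1.12,5),(.5,0,0,0,1.24,5),(.7,0,0,0,1.35,4),(.7,0,.008,0,1.35,3)])
E
```

```text
5 x slide [-0.011 -0.    -0.038] dr [ 0.     -0.0153  0.    ] path [[0.536, -0.031, 0.192], [0.535, -0.031, 0.193], [0.533, -0.031, 0.194], [0.532, -0.031, 0.196], [0.531, -0.031, 0.197], [0.529, -0.031, 0.198]]
5 x slide [-0.006  0.    -0.038] dr [ 0.     -0.0153  0.    ] path [[0.529, -0.031, 0.198], [0.528, -0.031, 0.2], [0.527, -0.031, 0.202], [0.526, -0.031, 0.203], [0.525, -0.03, 0.205], [0.524, -0.03, 0.206]]
4 x slide [-0.003  0.    -0.037] dr [ 0.     -0.0175  0.    ] path [[0.524, -0.03, 0.206], [0.523, -0.03, 0.208], [0.523, -0.03, 0.21], [0.522, -0.03, 0.212], [0.521, -0.03, 0.213]]
3 x slide [ 0.012 -0.    -0.052] dr [-0.  0.  0.] path [[0.521, -0.03, 0.213], [0.521, -0.03, 0.216], [0.521, -0.03, 0.219], [0.521, -0.03, 0.221]]
```

```bash
python3 -m inch '[{"slide":[-0.011,0,-0.038],"dr":[0,-0.0153,0],"jaw":-1},{"slide":[-0.011,0,-0.038],"dr":[0,-0.0153,0],"jaw":-1},{"slide":[-0.011,0,-0.038],"dr":[0,-0.0153,0],"jaw":-1},{"slide":[-0.011,0,-0.038],"dr":[0,-0.0153,0],"jaw":-1},{"slide":[-0.011,0,-0.038],"dr":[0,-0.0153,0],"jaw":-1},{"slide":[0,0,0],"dr":[0,0,0],"jaw":-1}]'
python3 - <<'E'
from h import *
show(); print(ctrl.state()["torque"])
E
```

```text
t: 6.2
tool_pos: [0.5278, -0.0314, 0.1986]
tcp_rot: [3.045, -0.085, 0.699]
wrist_force: [1.7, 0.3, -4.3]
opening: 0.186
finger_force: 48.9
t 6.2 grasp(cage) [-0.1786 -0.0807  0.2157] phi 1.119 yaw -0.01 F(cage) [ 1.7  0.4 -4.3] op 0.186 ff 48.9 q [ 1.02  0.21 -1.12  2.19  0.56  0.46 -2.13]
[0.1211 0.9303 0.0757]
```

```bash
python3 -m inch '[{"slide":[-0.006,0,-0.038],"dr":[0,-0.0153,0],"jaw":-1},{"slide":[-0.006,0,-0.038],"dr":[0,-0.0153,0],"jaw":-1},{"slide":[-0.006,0,-0.038],"dr":[0,-0.0153,0],"jaw":-1},{"slide":[-0.006,0,-0.038],"dr":[0,-0.0153,0],"jaw":-1},{"slide":[-0.006,0,-0.038],"dr":[0,-0.0153,0],"jaw":-1},{"slide":[-0.003,0,-0.037],"dr":[0,-0.0175,0],"jaw":-1},{"slide":[-0.003,0,-0.037],"dr":[0,-0.0175,0],"jaw":-1},{"slide":[-0.003,0,-0.037],"dr":[0,-0.0175,0],"jaw":-1},{"slide":[-0.003,0,-0.037],"dr":[0,-0.0175,0],"jaw":-1},{"slide":[0,0,0],"dr":[0,0,0],"jaw":-1}]'
python3 - <<'E'
from h import *
show(); print(ctrl.state()["torque"])
C=cam("scene");I,D=ctrl.get_image("scene");cv2.imwrite("pics/s3.png",cv2.resize(I[190:310,220:380],(800,600),interpolation=cv2.INTER_CUBIC))
E
```

```text
t: 7.2
tool_pos: [0.5204, -0.031, 0.2136]
tcp_rot: [3.111, -0.087, 0.347]
wrist_force: [0.9, -1.6, -2.6]
opening: 0.181
finger_force: 48.7
t 7.2 grasp(cage) [-0.182  -0.0806  0.2321] phi 1.348 yaw -0.02 F(cage) [ 1.  -1.5 -2.6] op 0.181 ff 48.7 q [ 1.    0.32 -1.16  2.02  0.46  0.81 -2.03]
[-0.6323  0.2927 -0.0177]
```

View pics/s3.png

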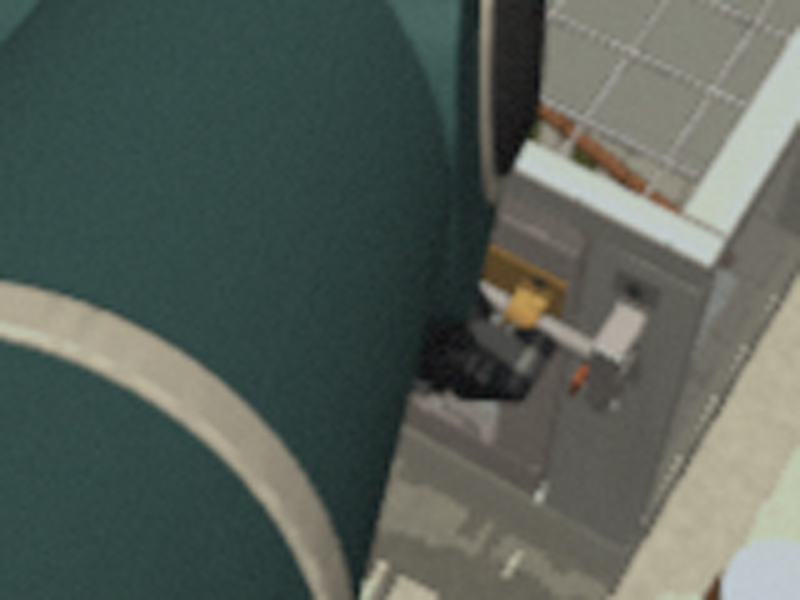

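```bash
python3 -m inch '[{"slide":[0.009,0,-0.039],"dr":[0,0,0],"jaw":-1},{"slide":[0.009,0,-0.039],"dr":[0,0,0],"jaw":-1},{"slide":[0.009,0,-0.039],"dr":[0,0,0],"jaw":-1},{"slide":[0.009,0,-0.039],"dr":[0,0,0],"jaw":-1},{"slide":[0,0,0],"dr":[0,0,0],"jaw":-1}]' 60
python3 - <<'E'
from h import *
show(); print(ctrl.state()["torque"])
C=cam("wrist");I,D=ctrl.get_image("wrist");cv2.imwrite("pics/w4.png",I)
E
```

```text
t: 7.75
tool_pos: [0.5202, -0.0309, 0.2219]
tcp_rot: [3.111, -0.087, 0.347]
wrist_force: [1.5, 0.1, -2.2]
opening: 0.174
finger_force: 58.7
t 7.75 grasp(cage) [-0.1822 -0.0806  0.2405] phi 1.348 yaw -0.022 F(cage) [ 1.5  0.2 -2.2] op 0.174 ff 58.7 q [ 1.01  0.3  -1.17  2.01  0.44  0.83 -2.01]
[0.0355 0.083  0.0042]
```

View pics/w4.png

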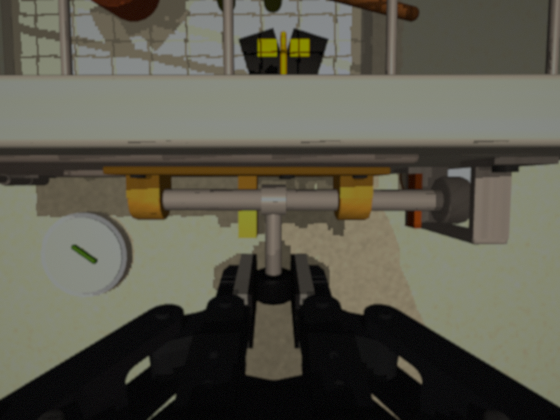

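```bash
python3 - <<'E'
from h import *
C=cam("wrist");I,D=ctrl.get_image("wrist")
for n,at in dict(rodR=(199,310),rodL=(199,215),sh1=(215,273),sh2=(230,273),sh3=(245,273),sh4=(258,273),knob=(272,273),knob2=(280,273),head=(199,455),strap=(200,490),lip=(190,415),plate=(172,230)).items():
    p=pt(C,D,at,1); print(n,p is not None and (Rc.inv().apply(p-F)-[.13,0,0]).round(4))
E
```

```text
rodR [-0.1455 -0.0962  0.2355]
rodL [-0.1453 -0.0578  0.2353]
sh1 [-0.1521 -0.0813  0.2338]
sh2 [-0.1584 -0.0812  0.233 ]
sh3 [-0.1648 -0.0812  0.2318]
sh4 [-0.1705 -0.0812  0.2311]
knob [-0.1766 -0.0812  0.2306]
knob2 [-0.1792 -0.0811  0.2339]
head [-0.1455 -0.1521  0.2411]
strap [-0.1449 -0.1531  0.2612]
lip [-0.1421 -0.14    0.2324]
plate [-0.1349 -0.0655  0.2481]
```

```bash
python3 - <<'E'
from h import *
C=cam("wrist");I,D=ctrl.get_image("wrist");M=now()
def tl(at):
    p=pt(C,D,at,0); return None if p is None else (np.linalg.inv(M)@[*p,1])[:3].round(4)
for r in (256,262,270,280,290,300): print(r,[tl((r,c)) for c in (243,248,273,299,304)])
kc=cage([-.1445-.038*np.cos(.146),-.0812,.231-.038*np.sin(.146)])
print("knob in tool",(np.linalg.inv(M)@[*kc,1])[:3])
o=np.hstack([cv2.resize(I[170:310,213:333],(514,600),interpolation=cv2.INTER_CUBIC)]);cv2.imwrite("pics/w5.png",o)
E
```

```text
256 [array([ 0.0095, -0.0123, -0.0055]), array([ 0.0097, -0.0101, -0.006 ]), array([ 0.011 ,  0.0005, -0.0088]), array([ 0.0093,  0.0117, -0.0053]), array([ 0.0093,  0.0138, -0.0053])]
262 [array([ 0.0101, -0.0117, -0.0127]), array([ 0.0095, -0.0098, -0.0114]), array([ 0.0075,  0.0005, -0.0074]), array([ 0.0097,  0.0112, -0.012 ]), array([ 0.0096,  0.0132, -0.0117])]
270 [array([ 0.0096, -0.0112, -0.0188]), array([ 0.0102, -0.0091, -0.0201]), array([ 0.0037,  0.0005, -0.0073]), array([ 0.0094,  0.0107, -0.0185]), array([ 0.0096,  0.0126, -0.019 ])]
280 [array([ 0.0095, -0.0105, -0.0267]), array([ 0.0097, -0.0087, -0.0271]), array([ 0.002 ,  0.0005, -0.0129]), array([ 0.0097,  0.0101, -0.0271]), array([ 0.0097,  0.0119, -0.027 ])]
290 [array([ 0.0099, -0.0099, -0.0345]), array([ 0.0101, -0.0081, -0.035 ]), array([-0.0025,  0.0005, -0.0131]), array([ 0.01  ,  0.0095, -0.0348]), array([ 0.0095,  0.0114, -0.034 ])]
300 [array([ 0.0106, -0.0092, -0.0422]), array([ 0.0065, -0.0082, -0.0355]), array([-0.0069,  0.0005, -0.0137]), array([ 0.0065,  0.0096, -0.0355]), array([ 0.0104,  0.0107, -0.0419])]
knob in tool [-0.0031  0.0006 -0.0046]
```

View pics/w5.png

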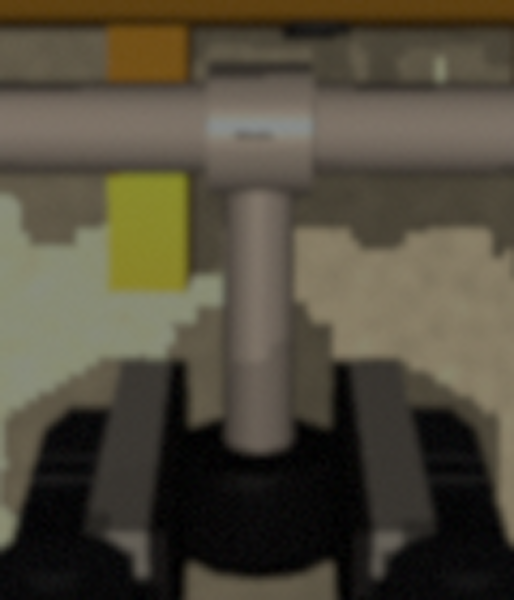

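```bash
python3 - <<'E'
from h import *
M=now(); k=(M@[-.0025,.0006,-.0046,1])[:3]
r=ori(1.2,0); B=T(k+r.apply([0,0,.021]),r); rows(M,B,4)
ax=cage([-.1445,-.0812,.231]); d=k-ax; a=R.from_rotvec(.155*Rc.apply([0,1,0])); print(d, a.apply(d))
rr=a*r; B2=T(ax+a.apply(d)+rr.apply([0,0,.021]),rr); rows(B,B2,4)
E
```

```text
4 x slide [-0.001  0.003  0.081] dr [ 0.0008  0.0236 -0.0003] path [[0.52, -0.031, 0.222], [0.521, -0.031, 0.218], [0.522, -0.031, 0.214], [0.523, -0.031, 0.21], [0.524, -0.032, 0.206]]
[-0.037   0.0019 -0.0055] [-0.0374  0.002   0.0003]
4 x slide [-0.009  0.    -0.028] dr [ 0.     -0.0247  0.    ] path [[0.524, -0.032, 0.206], [0.523, -0.032, 0.207], [0.522, -0.032, 0.208], [0.522, -0.032, 0.21], [0.521, -0.031, 0.211]]
```

```bash
python3 -m inch '[{"slide":[0,0,0],"dr":[0,0,0],"jaw":-0.3},{"slide":[0,0,0],"dr":[0,0,0],"jaw":-0.3},{"slide":[0,0,0.08],"dr":[0,0.024,0],"jaw":-0.3},{"slide":[0,0,0.08],"dr":[0,0.024,0],"jaw":-0.3},{"slide":[0,0.005,0.08],"dr":[0,0.024,0],"jaw":-0.3},{"slide":[0,0.005,0.08],"dr":[0,0.024,0],"jaw":-0.3},{"slide":[0,0,0],"dr":[0,0,0],"jaw":-0.6},{"slide":[0,0,0],"dr":[0,0,0],"jaw":-1},{"slide":[0,0,0],"dr":[0,0,0],"jaw":-1},{"slide":[0,0,0],"dr":[0,0,0],"jaw":-1}]' 80
cat >> h.py <<'E'
def look(fn=None):
    C=cam("wrist");I,D=ctrl.get_image("wrist");M=now()
    if fn: cv2.imwrite(fn,I)
    K,Q,p=C; v,u=np.mgrid[120:330:2,100:530:2].reshape(2,-1)
    X=p+(np.stack([(u-K[0,2])/K[0,0],-(v-K[1,2])/K[1,1],-np.ones(len(u))],1)*D[v,u][:,None])@Q.T
    return I,D,C,M,(Rc.inv().apply(X-F)-[.13,0,0]),u,v
E
python3 - <<'E'
from h import *
show()
I,D,C,M,X,u,v=look()
m=(abs(X[:,1]+.0812)<.002)&(X[:,0]<-.152)&(X[:,0]>-.174)&(X[:,2]>.22)&(X[:,2]<.26)
print("shank fit",m.sum(),np.polyfit(X[m,0],X[m,2],1),X[m,2].max())
m=(abs(X[:,1]+.098)<.003)&(X[:,0]<-.140)&(X[:,0]>-.15)&(X[:,2]>.22)&(X[:,2]<.26);print("rod top",X[m,2].max(),m.sum())
E
```

```text
t: 8.9
tool_pos: [0.5244, -0.0317, 0.2062]
tcp_rot: [3.072, -0.085, 0.578]
wrist_force: [-4.4, 0.4, -0.8]
opening: 0.177
finger_force: 77.9
t 8.9 grasp(cage) [-0.1807 -0.0811  0.2239] phi 1.199 yaw -0.013 F(cage) [-4.4  0.2 -0.8] op 0.177 ff 77.9 q [ 1.04  0.24 -1.16  2.13  0.49  0.59 -2.06]
shank fit 143 [0.1336 0.2537] 0.23451350360349685
rod top 0.23649001171726283 88
```

```bash
python3 -m inch '[{"slide":[-0.009,0,-0.028],"dr":[0,-0.025,0],"jaw":-1},{"slide":[-0.009,0,-0.028],"dr":[0,-0.025,0],"jaw":-1},{"slide":[-0.009,0,-0.028],"dr":[0,-0.025,0],"jaw":-1},{"slide":[-0.009,0,-0.028],"dr":[0,-0.025,0],"jaw":-1},{"slide":[0.009,0,-0.039],"dr":[0,0,0],"jaw":-1},{"slide":[0,0,0],"dr":[0,0,0],"jaw":-1}]'
cat >> h.py <<'E'
def chk():
    show(); I,D,C,M,X,u,v=look()
    yk=(Rc.inv().apply((M[:3,3]-.019*M[:3,2])-F))[1]
    m=(abs(X[:,1]-yk)<.002)&(X[:,0]<-.152)&(X[:,0]>-.174)&(X[:,2]>.22)&(X[:,2]<.26)
    s=np.polyfit(X[m,0],X[m,2],1)[0] if m.sum()>9 else None
    r=(abs(X[:,1]-yk+.017)<.003)&(X[:,0]<-.140)&(X[:,0]>-.15)&(X[:,2]>.22)&(X[:,2]<.26)
    print("turn~",s is not None and .7-np.arctan(s),m.sum(),"rod top",r.sum() and X[r,2].max(),"torque",ctrl.state()["torque"])
E
python3 - <<'E'
from h import *
chk()
E
```

```text
t: 9.55
tool_pos: [0.5207, -0.0313, 0.2126]
tcp_rot: [3.113, -0.086, 0.337]
wrist_force: [-4.1, 0.9, -7.7]
opening: 0.182
finger_force: 78.3
t 9.55 grasp(cage) [-0.1815 -0.081   0.2312] phi 1.355 yaw -0.019 F(cage) [-4.1  0.7 -7.7] op 0.182 ff 78.3 q [ 0.99  0.32 -1.15  2.02  0.46  0.82 -2.03]
turn~ 0.7124368873985433 145 rod top 0.23855158058365297 torque [0.3177 1.0487 0.0444]
```

```bash
python3 -m inch '[{"slide":[0.009,0,-0.039],"dr":[0,0,0],"jaw":-1},{"slide":[0.009,0,-0.039],"dr":[0,0,0],"jaw":-1},{"slide":[0.009,0,-0.039],"dr":[0,0,0],"jaw":-1},{"slide":[0,0,0],"dr":[0,0,0],"jaw":-1}]'
python3 - <<'E'
from h import *
chk()
E
```

```text
t: 10.0
tool_pos: [0.5211, -0.0314, 0.2193]
tcp_rot: [3.112, -0.087, 0.338]
wrist_force: [-3.9, 1.7, -8.3]
opening: 0.173
finger_force: 78.4
t 10.0 grasp(cage) [-0.1811 -0.0811  0.2379] phi 1.355 yaw -0.023 F(cage) [-4.   1.5 -8.3] op 0.173 ff 78.4 q [ 1.    0.31 -1.16  2.01  0.45  0.83 -2.01]
turn~ 0.681729353496646 140 rod top 0.2449733350591655 torque [0.4461 1.4302 0.0906]
```

```bash
python3 -m inch '[{"slide":[-0.002,-0.05,-0.004],"dr":[0,0,0],"jaw":-1},{"slide":[-0.002,-0.05,0],"dr":[0,0,0],"jaw":-1},{"slide":[-0.002,-0.05,0],"dr":[0,0,0],"jaw":-1},{"slide":[0,0,0],"dr":[0,0,0],"jaw":-1}]'
python3 - <<'E'
from h import *
chk()
E
```

```text
t: 10.45
tool_pos: [0.5212, -0.0234, 0.2191]
tcp_rot: [3.112, -0.086, 0.337]
wrist_force: [-4.1, 0.3, -10.8]
opening: 0.174
finger_force: 78.2
t 10.45 grasp(cage) [-0.1814 -0.0731  0.2377] phi 1.355 yaw -0.02 F(cage) [ -4.1   0.1 -10.8] op 0.174 ff 78.2 q [ 0.98  0.31 -1.16  2.01  0.45  0.83 -2.03]
turn~ 0.7007985095370585 145 rod top 0.24415266387012322 torque [0.2376 1.3209 0.0763]
```

```bash
python3 -m inch '[{"slide":[-0.001,-0.052,-0.003],"dr":[0,0,0],"jaw":-1},{"slide":[-0.001,-0.052,-0.003],"dr":[0,0,0],"jaw":-1},{"slide":[-0.001,-0.052,-0.003],"dr":[0,0,0],"jaw":-1},{"slide":[-0.001,-0.052,-0.003],"dr":[0,0,0],"jaw":-1},{"slide":[-0.001,-0.052,-0.003],"dr":[0,0,0],"jaw":-1},{"slide":[-0.001,-0.052,-0.003],"dr":[0,0,0],"jaw":-1},{"slide":[-0.001,-0.052,-0.003],"dr":[0,0,0],"jaw":-1},{"slide":[0,0,0],"dr":[0,0,0],"jaw":-1}]'
python3 - <<'E'
from h import *
chk()
C=cam("wrist");I,D=ctrl.get_image("wrist");cv2.imwrite("pics/w6.png",I)
E
```

```text
t: 11.3
tool_pos: [0.5218, -0.0052, 0.2201]
tcp_rot: [3.112, -0.086, 0.338]
wrist_force: [-2.1, 0.2, -9.8]
opening: 0.176
finger_force: 78.2
t 11.3 grasp(cage) [-0.1819 -0.0548  0.2387] phi 1.355 yaw -0.02 F(cage) [-2.1  0.  -9.8] op 0.176 ff 78.2 q [ 0.94  0.31 -1.16  2.01  0.45  0.84 -2.07]
turn~ 0.7103378161398172 142 rod top 0.2455872916669381 torque [0.2687 1.0319 0.1205]
```

View pics/w6.png

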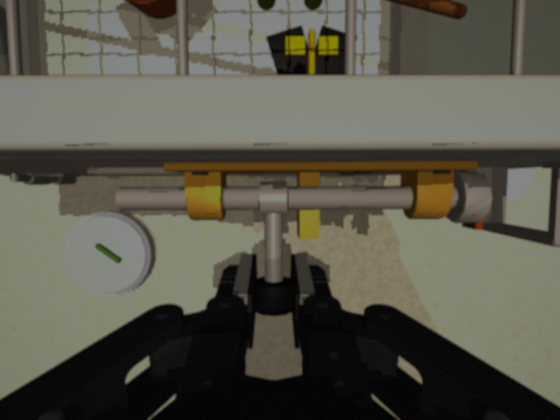

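```bash
python3 - <<'E'
from h import *
f=lambda s,N=0:(.7,.0255,.0085,-s,1.355,N)
plan([f(0),f(.12,5),f(.24,5),f(.365,5)])
for s in(0,.12,.24,.365): print(Rc.inv().apply(knob(*f(s)[:4])-F)-[.13,0,0])
E
```

```text
5 x slide [-0.085 -0.024 -0.019] dr [-0.0033  0.      0.0149] path [[0.523, -0.005, 0.222], [0.518, -0.003, 0.222], [0.514, -0.002, 0.222], [0.51, -0.0, 0.222], [0.506, 0.001, 0.222], [0.502, 0.003, 0.222]]
5 x slide [-0.085 -0.024 -0.019] dr [-0.0033 -0.      0.0149] path [[0.502, 0.003, 0.222], [0.498, 0.005, 0.222], [0.494, 0.007, 0.222], [0.49, 0.009, 0.222], [0.486, 0.011, 0.222], [0.482, 0.014, 0.222]]
5 x slide [-0.088 -0.025 -0.019] dr [-0.0034  0.      0.0155] path [[0.482, 0.014, 0.222], [0.478, 0.016, 0.222], [0.474, 0.019, 0.222], [0.47, 0.021, 0.222], [0.466, 0.024, 0.222], [0.463, 0.027, 0.222]]
[-0.181  -0.0545  0.2405]
[-0.2023 -0.0471  0.2405]
[-0.2226 -0.0372  0.2405]
[-0.2422 -0.0244  0.2405]
```

```bash
python3 -m inch '[{"slide":[-0.06,-0.017,-0.013],"dr":[-0.0023,0,0.0105],"jaw":-1},{"slide":[-0.06,-0.017,-0.013],"dr":[-0.0023,0,0.0105],"jaw":-1},{"slide":[-0.06,-0.017,-0.013],"dr":[-0.0023,0,0.0105],"jaw":-1},{"slide":[-0.06,-0.017,-0.013],"dr":[-0.0023,0,0.0105],"jaw":-1},{"slide":[0,0,0],"dr":[0,0,0],"jaw":-1}]'
python3 - <<'E'
from h import *
show(); print(ctrl.state()["torque"])
E
```

```text
t: 11.9
tool_pos: [0.5094, -0.0011, 0.2201]
tcp_rot: [3.1, -0.192, 0.336]
wrist_force: [1.3, 1.0, -8.9]
opening: 0.177
finger_force: 78.2
t 11.9 grasp(cage) [-0.1944 -0.0511  0.2386] phi 1.354 yaw -0.092 F(cage) [ 1.2  1.1 -8.9] op 0.177 ff 78.2 q [ 0.94  0.27 -1.15  2.04  0.43  0.83 -2.14]
[0.1757 0.3398 0.0606]
```

```bash
python3 -m inch '[{"slide":[-0.087,-0.025,-0.0195],"dr":[-0.0034,0,0.0153],"jaw":-1},{"slide":[-0.087,-0.025,-0.0195],"dr":[-0.0034,0,0.0153],"jaw":-1},{"slide":[-0.087,-0.025,-0.0195],"dr":[-0.0034,0,0.0153],"jaw":-1},{"slide":[-0.087,-0.025,-0.0195],"dr":[-0.0034,0,0.0153],"jaw":-1},{"slide":[-0.087,-0.025,-0.0195],"dr":[-0.0034,0,0.0153],"jaw":-1},{"slide":[-0.087,-0.025,-0.0195],"dr":[-0.0034,0,0.0153],"jaw":-1},{"slide":[-0.087,-0.025,-0.0195],"dr":[-0.0034,0,0.0153],"jaw":-1},{"slide":[0,0,0],"dr":[0,0,0],"jaw":-1}]'
python3 - <<'E'
from h import *
show(); print(ctrl.state()["torque"])
C=cam("wrist");I,D=ctrl.get_image("wrist");cv2.imwrite("pics/w7.png",I)
g=lambda at:(Rc.inv().apply(pt(C,D,at,1)-F)-[.13,0,0]).round(4)
E
```

```text
t: 12.7
tool_pos: [0.4805, 0.0138, 0.2201]
tcp_rot: [3.053, -0.455, 0.332]
wrist_force: [1.4, 0.2, -9.5]
opening: 0.18
finger_force: 78.2
t 12.7 grasp(cage) [-0.224  -0.037   0.2387] phi 1.354 yaw -0.265 F(cage) [ 1.4  0.3 -9.5] op 0.18 ff 78.2 q [ 0.91  0.18 -1.15  2.09  0.38  0.82 -2.32]
[ 0.0032  0.1883 -0.0339]
```

View pics/w7.png

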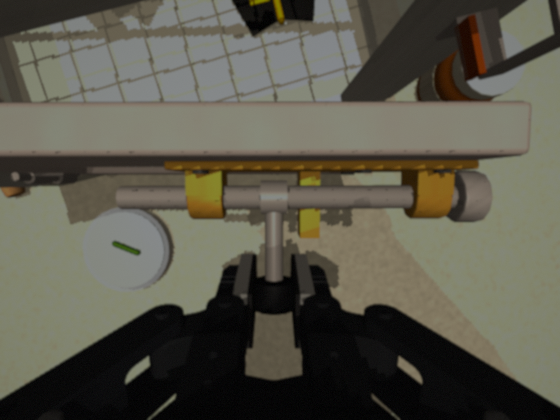

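```bash
python3 -m inch '[{"slide":[-0.087,-0.025,-0.0195],"dr":[-0.0034,0,0.0153],"jaw":-1},{"slide":[-0.087,-0.025,-0.0195],"dr":[-0.0034,0,0.0153],"jaw":-1},{"slide":[-0.087,-0.025,-0.0195],"dr":[-0.0034,0,0.0153],"jaw":-1},{"slide":[-0.087,-0.025,-0.0195],"dr":[-0.0034,0,0.0153],"jaw":-1},{"slide":[-0.087,-0.025,-0.0195],"dr":[-0.0034,0,0.0153],"jaw":-1},{"slide":[0,0,0],"dr":[0,0,0],"jaw":-1},{"slide":[0,0,0],"dr":[0,0,0],"jaw":-1}]'
python3 - <<'E'
from h import *
show()
M=now();g=Rc.inv().apply(M[:3,3]-.019*M[:3,2]-F)-[0,.1265,0]
print("swing",np.arctan2(-g[0],-g[1])-.279)
C=cam("wrist");I,D=ctrl.get_image("wrist")
P=[]
for c in range(120,520,20): # door top/front edge rows
    for r in (115,125,135):
        p=pt(C,D,(r,c),1)
        if p is not None: P.append(Rc.inv().apply(p-F)-[.13,0,0])
P=np.array(P);P=P[abs(P[:,2]-np.median(P[:,2]))<.006];s=np.polyfit(P[:,1],P[:,0],1);print("door angle from top edge",np.arctan(s[0]),len(P),P[:,2].mean())
E
```

```text
t: 13.45
tool_pos: [0.462, 0.0269, 0.2202]
tcp_rot: [3.008, -0.638, 0.327]
wrist_force: [2.1, -0.8, -10.0]
opening: 0.179
finger_force: 78.2
t 13.45 grasp(cage) [-0.2429 -0.0245  0.2387] phi 1.353 yaw -0.386 F(cage) [  2.1  -0.7 -10. ] op 0.179 ff 78.2 q [ 0.88  0.13 -1.14  2.12  0.36  0.83 -2.46]
swing 0.363152406020946
door angle from top edge 0.3641691664015325 60 0.2780691315654602
```

```bash
python3 -c "
from workcell import ctrl
print(ctrl.finish_job())"
```

```text
the job is handed in; nothing more can be done
None
```

I handed the job in at 13.5 s. The bolt is drawn about 26 mm, the door is held about 9 cm ajar (0.364 rad) by the knob with the door still lifted, and the jar, dish and brush were not touched. The first grip slipped off the knob during the turn, so I re-gripped and completed the turn before lifting.

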